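# Seat the lock knob of the pantry turntable on its pin

### The arm

A 7-joint arm with a two-finger parallel gripper is mounted at the origin on the work surface. World frame = base frame: x ahead of the robot, y to its left, z up, the work surface at z = 0. Lengths are in m, angles in rad, forces in N, time in s.
With the tool pointing down it reaches from about 0.4 to 0.9 m from the base axis. Payload 5.6 kg.
Tool frame: the origin (TCP) lies on the centre line of the jaws, within the pads' length; the fingertips stand 17 mm ahead of it and the grasp point (between the pads) lies 2 mm behind it; x points along the fingers, y is the direction in which the jaws open and shut, and the axes are right-handed (so a half turn about x gives the same grasp; the last joint's range is limited). The gripper opens to 92 mm and grips with 3 to 60 N. Pads are 20 mm wide; open, the fingers measure 128 mm over their backs; the gripper's body (75 mm by 189 mm) begins 69 mm behind the grasp point.
Start: joints at [-1.197, 0.468, -0.012, 1.603, 0.006, 1.071, -0.056], TCP at [0.263, 0.594, 0.204] pointing down, gripper open.
Joint ranges: [-2.53, 2.53], [-0.31, 2.02], [-1.57, 1.55], [0.28, 2.44], [-1.29, 4.43], [0.15, 1.84], [-2.92, 2.92]. Speed limits (rad/s): [2.57, 2.57, 3.14, 3.14, 3.14, 3.14, 3.14].

### API

Orientations are given as a rotation vector (axis times angle).
In Python, from workcell import env gives the robot as it stands. Calls block until the motion is done:
- env.movep(position, orientation): joint-space move of the TCP to a pose.
- env.move_straight(position, feed=0.15, rotation=None, f_stop=None): straight line of the TCP; rotation=None keeps the orientation; feed is the mean speed in m/s. With f_stop (N) it stops when the force on the tool has changed by that much, and returns True; else False.
- env.goto_joints(angles): joint-space move.
- env.move_gripper(opening, newtons=None): opening from 0.0 (shut) to 1.0 (fully open); newtons is the grip in N (None keeps the last); returns when the fingers have stopped.
- env.pause(seconds).
- env.ik(position, orientation): joint angles nearest the present ones, or None.
- env.read_camera(name): name is "scene" or "top" or "wrist"; returns the picture (384x512x3 uint8, red, green, blue); there is no depth.
- env.camera_model(name): a dict with "vfov" (degrees; the focal length in pixels is half the picture's height over the tangent of half this angle, whatever the lens; pixels are square), "cx", "cy" (the principal point, pixels), "world_from_camera" (4x4, takes a point from camera to world coordinates). Camera axes: x right, y up, looking along -z (the intrinsics and any distortion apply to the point x, -y, -z); pixel columns grow to the right and rows downward; lengths in m; the calibration is good to about 2 mm. A picture is of the moment at which its call begins: read the wrist's pose just before it. camera_model takes no time and is no camera call; for the wrist camera it gives the pose at the moment of the call.
A pose or a line that the arm cannot do raises env.Unreachable and nothing moves.
- env.finish_job(): hands the job in, once; it reports no verdict.
Trained networks look in the newest picture that a camera, given by its name, has taken for a name from the list of things; names that differ only in an ending like _2 or _b are one class to them, and where a whole thing is asked for, a point or a joint stands for the part that bears it (a point fixed in the world has none). Each returns a list of dicts, best first, with "p" (0 to 1); they miss things now and then, are a little off and sometimes report something else, mostly with a low value. They report only what shows in the picture. A call takes as long as a camera call.
- env.outline_of(query, camera): "region" (384x512 bool, what is visible of it) and "box" ([left, top, width, height] in pixels, round what is visible of it).
- env.pinpoint(query, camera): "point" ([column, row] in pixels: a listed point, or the origin of a listed thing).
Readings, each from a call of its own:
- env.get_t(): time.
- env.get_joint_pos(): joint angles.
- env.get_qvel(): joint speeds.
- env.get_tau(): joint torques, N m.
- env.get_tool_pos(): TCP position.
- env.get_tool_rot(): TCP orientation.
- env.get_ft_force(): force on the tool from outside, world axes, zero at the start.
- env.get_wrist_torque(): the same for the moment, N m.
- env.get_gripper_width(): opening from 0.0 (shut) to 1.0 (fully open).
Only numpy, scipy, OpenCV 4.12 (cv2) and the standard library are available. Lean on these libraries where they do the work, as an engineer would, in place of code of your own. Each camera call takes 0.05 s, during which the arm holds its last target.

### The job

The grey lock knob in the middle of the pantry turntable has worked up off its pin: with a fingertip, turn it until its slot lies over the steel pin, then press it down until it is fully home over the pin. Only push the knob, never lift it, leave everything on and around the turntable standing where it is, and finish with the hand clear.

Things in the scene. Friction and masses are not known exactly. Their poses are not given: they have to be found in the camera images.
- turntable: white plastic turntable: fixed round foot with a hub, a turning platter 350 mm across (floor of the platter 26 mm above the pantry top, lip 32 mm) and a lock knob in the middle. Origin on the turning axis at the level of the pantry top, z up; its x axis points along the steel pin
- hub (a point): top of the fixed steel post (14 mm thick) on the axis of knob and platter, 73 mm above the pantry top; it stands 8 mm above the knob's top while the knob is up, 20 mm when it is home
- lock_turn (a joint): turning of the lock knob about the upright post, rad, counter-clockwise from above positive, no stops; 0 (or any whole number of turns) when the knob's slot lies over the pin. It turns with light friction (about 0.04 N m) and stays where it is left
- lock_press (a joint): downward travel of the lock knob, m: 0 up (as at the start), 0.012 fully home on the black rubber ring of the platter. Snug on its post: about 3 N push it down, no spring, stays where it is left. Away from the pin the pin stops it after 3 mm; it goes home only with the slot over the pin (within about 5 degrees). It can also be pulled up (negative values)
- knob_top (a point): centre of the lock knob's top face, on the axis. The knob is a grey disc 124 mm across and 18 mm thick (too wide to grasp) with a through slot on one side and a round finger dish in its top on the opposite side; its top is 65 mm above the pantry top while up, 53 mm when home
- finger_dish (a point): centre of the floor of the finger dish (thin black rubber pad), 36 mm from the axis, opposite the slot, 55 mm above the pantry top while the knob is up, 43 mm when home; turns and sinks with the knob. The dish is 44 mm across, 10 mm deep, walls upright; closed fingertips fit in; pushing its wall sideways turns the knob, pushing its floor down presses the knob
- slot (a point): point in the knob's slot, 50 mm from the axis, at the level of the knob's underside. The slot is 16 mm wide, cut right through the disc from the post to the rim, on the side opposite the dish. Turns and sinks with the knob
- pin (a point): point on the centre line of the fixed steel pin, 50 mm from the axis, 40 mm above the pantry top. The pin is 8 mm thick, lies level and points straight out from the post under the knob; the slot sits over it when the knob is home
- pin_end (a point): outer end of that steel pin, 84 mm from the axis, 40 mm up; the last 22 mm of the pin show beyond the knob's rim, seen from above
- milk_jug: small stainless steel milk jug, 66 mm across, 75 mm tall, with a loop handle and a lip; stands on the platter. Origin at the centre of its underside, z up. To be left alone
- salt_pig: white ceramic salt pig (domed pot with a slanting round mouth), 78 mm across, 92 mm tall; stands on the platter. Origin at the centre of its underside, z up. To be left alone
- spice_jar: clear plastic spice jar with a black twist cap, 44 mm across, 84 mm tall; stands on the platter. Origin at the centre of its underside, z up. To be left alone
- mortar: wooden mortar, 74 mm across, 66 mm tall, its pestle resting in it with the end 98 mm up, leaning outwards; stands on the platter. Origin at the centre of its underside, z up. To be left alone
- tin: food tin, 74 mm across, 105 mm tall; stands on the pantry top beside the turntable. Origin at the centre of its underside, z up. To be left alone
- mug: blue ceramic mug, 80 mm across, 85 mm tall; on the pantry top beside the turntable. Origin at the centre of its underside, z up. To be left alone
- bean_jar: glass storage jar with a metal lid, 90 mm across, 150 mm tall; on the pantry top beside the turntable. Origin at the centre of its underside, z up. To be left alone
- bowl: terracotta bowl, 120 mm across, 50 mm tall; on the pantry top beside the turntable. Origin at the centre of its underside, z up. To be left alone

How it is judged:
On the way, in this order (a step that is already met when the one before it is completed fails the run):
1. the knob is turned until its slot lies over the pin (horizontal distance between slot and pin below 0.006 m).
2. the knob is pressed fully home over the pin (horizontal distance between slot and pin below 0.005 m and value of joint lock_press above 0.0105 m), for 0.2 s.
At the end, for the whole second after the job is handed in: The knob is home (at least 10.5 of its 12 mm down) and at rest with the slot over the pin (within 5 mm at 50 mm from the axis), and all eight bystanders stand upright within 20 mm of where they were (all of step 2 and velocity of joint lock_press between -0.005 and 0.005 m/s and distance of each of milk_jug, salt_pig, spice_jar, mortar, tin, mug, bean_jar, bowl from where it was at the start of the episode below 0.02 m and angle between each of milk_jug, salt_pig, spice_jar, mortar, tin, mug, bean_jar, bowl's own z axis and vertical below 0.2 rad); the robot touches nothing.
It fails at once if the knob is lifted by more than 4 mm (value of joint lock_press below -0.004 m).
It fails at once if something on or around the turntable is moved by more than 20 mm or tipped (not (distance of each of milk_jug, salt_pig, spice_jar, mortar, tin, mug, bean_jar, bowl from where it was at the start of the episode below 0.02 m and angle between each of milk_jug, salt_pig, spice_jar, mortar, tin, mug, bean_jar, bowl's own z axis and vertical below 0.2 rad)).
It also fails if it takes over 40 s, if anything falls off the work surface, if the arm or the gripper's body presses on something with over 40 N, if the wrist force passes 120 N, or if a joint passes its speed limit or range.

## Working session

There is one attempt and no reset: what is moved stays moved. The work goes in short steps, each a Python script; the robot and the scene stay as the last script left them, time stands still between calls to the robot, and variables do not carry over. Pictures are saved under pics/ and viewed, and the job is handed in when it is done.

```bash
mkdir -p pics; ls; python3 - <<'E'
from workcell import env
import cv2,numpy as np
print(env.get_t())
for c in ["scene","top","wrist"]:
    im=env.read_camera(c); cv2.imwrite(f"pics/{c}0.png",im[:,:,::-1])
    m=env.camera_model(c); print(c,m)
    for q in ["hub","knob_top","finger_dish","slot","pin","pin_end"]:
        r=env.pinpoint(q,c); print(q,[(np.round(x["point"],1).tolist(),round(x["p"],2)) for x in r[:3]])
print(env.get_t(),env.get_tool_rot())
E
```

```text
pics
0.0
scene {'vfov': 49.848380631528464, 'cx': 253.8495579678253, 'cy': 191.17992432675385, 'world_from_camera': array([[ 0.25994338, -0.76199785,  0.59311779,  1.26907232],
       [ 0.96558815,  0.2104027 , -0.15287324, -0.18718904],
       [-0.0083045 ,  0.6124459 ,  0.79046888,  0.99028405],
       [ 0.        ,  0.        ,  0.        ,  1.        ]])}
hub [([271.4, 175.6], 0.81)]
knob_top [([270.3, 174.5], 0.87), ([367.2, 156.3], 0.62)]
finger_dish [([267.4, 166.3], 0.62), ([308.4, 202.7], 0.16)]
slot [([276.7, 190.2], 0.68)]
pin []
pin_end []
top {'vfov': 54.82275689347207, 'cx': 252.77879789623964, 'cy': 187.33526473110538, 'world_from_camera': array([[ 1.43447155e-01,  9.66108251e-01, -2.14610719e-01,
         3.20216164e-01],
       [-9.89657967e-01,  1.40065996e-01, -3.09616647e-02,
        -2.00719302e-02],
       [ 1.47344496e-04,  2.16832571e-01,  9.76208797e-01,
         1.27406569e+00],
       [ 0.00000000e+00,  0.00000000e+00,  0.00000000e+00,
         1.00000000e+00]])}
hub []
knob_top [([240.2, 204.5], 0.59)]
finger_dish [([239.1, 209.6], 0.61)]
slot [([241.2, 189.2], 0.69), ([240.3, 210.5], 0.6)]
pin [([239.5, 211.1], 0.56)]
pin_end [([242.3, 188.9], 0.18)]
wrist {'vfov': 63.31997731341448, 'cx': 256.66097112251924, 'cy': 195.0707827284945, 'world_from_camera': array([[ 4.05135312e-01, -8.83852387e-01, -2.33816888e-01,
         1.98020867e-01],
       [ 9.14256682e-01,  3.91574456e-01,  1.03943081e-01,
         6.24012092e-01],
       [-3.13619260e-04, -2.55879665e-01,  9.66708590e-01,
         3.84488201e-01],
       [ 0.00000000e+00,  0.00000000e+00,  0.00000000e+00,
         1.00000000e+00]])}
hub []
knob_top []
finger_dish []
slot []
pin []
pin_end []
1.05 [ 0.32694533  1.54590003 -0.32697563]
```

View pics/scene0.png

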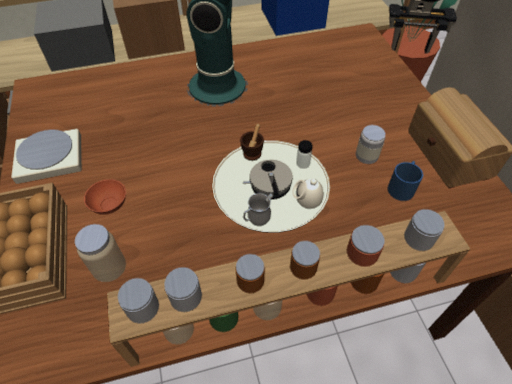

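View pics/top0.png

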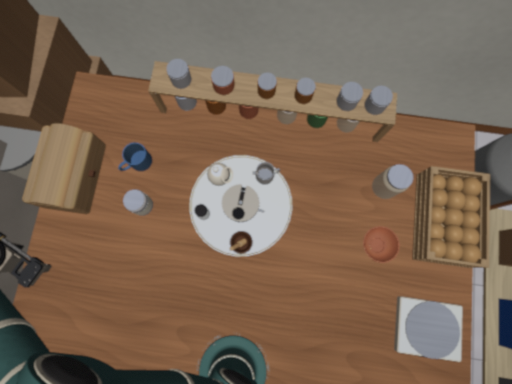

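```bash
python3 - <<'E'
import cv2
a=cv2.imread("pics/scene0.png")[110:240,190:350];cv2.imwrite("pics/sc_crop.png",cv2.resize(a,None,fx=4.5,fy=4.5,interpolation=2))
a=cv2.imread("pics/top0.png")[140:270,170:310];cv2.imwrite("pics/top_crop.png",cv2.resize(a,None,fx=4.5,fy=4.5,interpolation=2))
E
```

```text
(no output)
```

View pics/sc_crop.png

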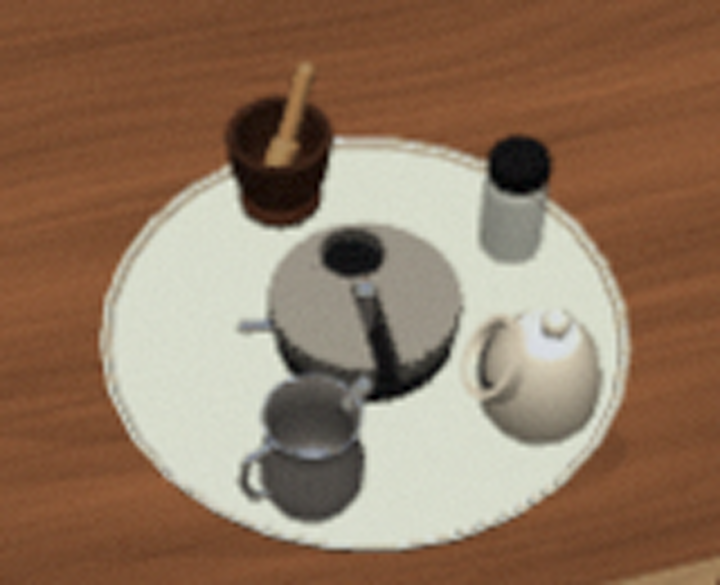

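View pics/top_crop.png

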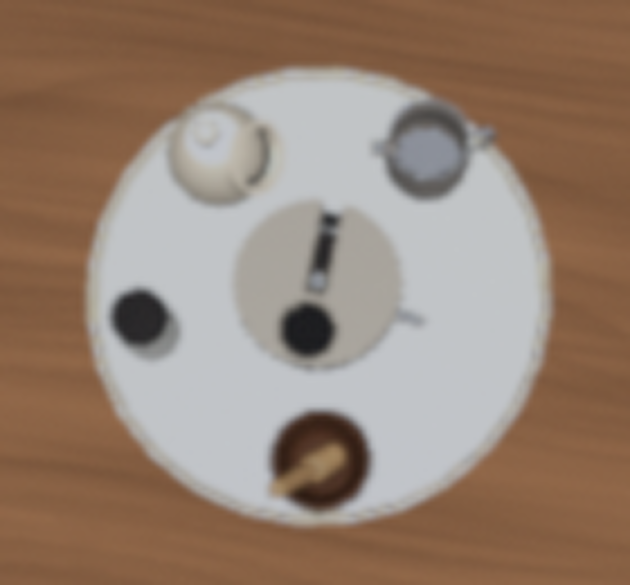

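Top view (crop scaled 4.5x): hub is at about (240.2, 203.8), pin end at (264.4, 211.6), dish at (238.4, 213.3), and the slot points up. The knob therefore needs to turn about 90° clockwise. Next I compute positions and move the wrist camera over it.

```bash
cat > h.py <<'E'
import numpy as np
from scipy.spatial.transform import Rotation as R
def pix2w(m,p,z,H=384):
    f=H/2/np.tan(np.radians(m["vfov"])/2)
    T=m["world_from_camera"]
    d=T[:3,:3]@np.array([(p[0]-m["cx"])/f,-(p[1]-m["cy"])/f,-1]); o=T[:3,3]
    return o+d*(z-o[2])/d[2]
def w2pix(m,P,H=384):
    f=H/2/np.tan(np.radians(m["vfov"])/2); T=m["world_from_camera"]
    c=T[:3,:3].T@(np.asarray(P)-T[:3,3]); return np.array([m["cx"]+f*c[0]/-c[2],m["cy"]-f*c[1]/-c[2]])
def down(yaw): # x tool down; jaw axis y at yaw in world
    y=np.array([np.cos(yaw),np.sin(yaw),0]);x=np.array([0,0,-1.]);return R.from_matrix(np.c_[x,y,np.cross(x,y)]).as_rotvec()
E
python3 - <<'E'
from workcell import env
from h import *
for c,L in {"top":dict(hub=[(240.2,203.8),.073],dish=[(238.4,213.3),.055],pinend=[(264.4,211.6),.04],slotend=[(244,187.1),.065]),
 "scene":dict(hub=[(190+365/4.5,110+288/4.5),.073],dish=[(190+353/4.5,110+252/4.5),.06],pinend=[(190+240/4.5,110+327/4.5),.04])}.items():
    m=env.camera_model(c)
    P={k:pix2w(m,*v) for k,v in L.items()}
    for k in P: d=P[k]-P["hub"]; print(c,k,P[k].round(4),np.hypot(*d[:2]).round(4),np.degrees(np.arctan2(d[1],d[0])).round(1))
print(R.from_rotvec(env.get_tool_rot()).as_matrix().round(3))
wc=env.camera_model("wrist")["world_from_camera"]
print((R.from_rotvec(env.get_tool_rot()).as_matrix().T@(wc[:3,3]-env.get_tool_pos())).round(3))
for x in (.45,.5,.55):print(x,env.ik([x,0,.25],down(0)),env.ik([x,0,.25],down(np.pi/2)),env.ik([x,0,.25],down(-np.pi/2)))
E
```

```text
top hub [0.5234 0.051  0.073 ] 0.0 0.0
top dish [0.4939 0.0532 0.055 ] 0.0295 175.8
top pinend [ 0.5143 -0.0316  0.04  ] 0.0832 -96.3
top slotend [0.5826 0.0475 0.065 ] 0.0593 -3.4
scene hub [0.5333 0.0549 0.073 ] 0.0 0.0
scene dish [0.4907 0.0595 0.06  ] 0.0428 173.8
scene pinend [ 0.517  -0.0251  0.04  ] 0.0816 -101.5
[[ 0.     0.405  0.914]
 [-0.     0.914 -0.405]
 [-1.    -0.     0.   ]]
[-0.18   0.001 -0.072]
0.45 [-0.63731525  0.05599133  0.59447215  2.0475711  -0.03618466  1.04790401
 -0.02549447] [-0.5001948   0.05870461  0.4489282   2.04071822 -0.02939023  1.04816211
  1.53352969] [-0.80568385  0.05478368  0.77456212  2.05509384 -0.04422162  1.04774762
 -1.58056801]
0.5 [-0.5879173   0.16611055  0.58933524  1.94274552 -0.10538307  1.0627335
  0.04644354] [-0.4466751   0.16017979  0.42729887  1.93504389 -0.07576577  1.06178088
  1.58355737] [-0.78282658  0.18616935  0.82015148  1.95222729 -0.15519962  1.06672003
 -1.46674489]
0.55 [-0.54636401  0.26941405  0.58766503  1.83139424 -0.16720701  1.09009794
  0.10235869] [-0.3869929   0.25472566  0.39114183  1.82193982 -0.10879863  1.08588039
  1.61439131] [-0.71500301  0.30203757  0.80597211  1.84044866 -0.24310975  1.10082262
 -1.3911354 ]
```

View pics/wrist0.png

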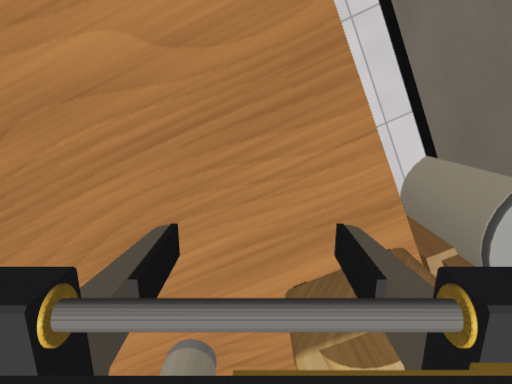

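```bash
python3 - <<'E'
from workcell import env
from h import *
import cv2
env.movep([.495,.052,.215],down(np.pi/2))
print(env.get_tool_pos(),env.get_t())
m=env.camera_model("wrist")
im=env.read_camera("wrist"); cv2.imwrite("pics/w1.png",im[:,:,::-1])
print(m)
for q,z in dict(hub=.073,knob_top=.065,finger_dish=.055,slot=.047,pin=.04,pin_end=.04).items():
    r=env.pinpoint(q,"wrist"); print(q,[(np.round(x["point"],1).tolist(),round(x["p"],2),pix2w(m,x["point"],z).round(4)) for x in r[:2]])
E
```

```text
[0.49510282 0.0529432  0.21498343] 3.1667
{'vfov': 63.31997731341448, 'cx': 256.66097112251924, 'cy': 195.0707827284945, 'world_from_camera': array([[-1.17437982e-03, -9.66751620e-01, -2.55714542e-01,
         4.23783396e-01],
       [ 9.99999280e-01, -1.19832791e-03, -6.21534265e-05,
         5.34228373e-02],
       [-2.46342945e-04, -2.55714430e-01,  9.66752331e-01,
         3.94947001e-01],
       [ 0.00000000e+00,  0.00000000e+00,  0.00000000e+00,
         1.00000000e+00]])}
hub [([261.1, 213.8], 0.95, array([0.53  , 0.0583, 0.073 ]))]
knob_top [([256.4, 211.4], 0.69, array([0.5298, 0.0532, 0.065 ]))]
finger_dish [([257.8, 175.5], 0.87, array([0.4912, 0.0547, 0.055 ]))]
slot [([256.1, 246.5], 0.88, array([0.5801, 0.0528, 0.047 ]))]
pin []
pin_end [([187.0, 195.7], 0.4, array([ 0.5185, -0.0287,  0.04  ])), ([257.7, 208.3], 0.26, array([0.534 , 0.0547, 0.04  ]))]
```

View pics/w1.png

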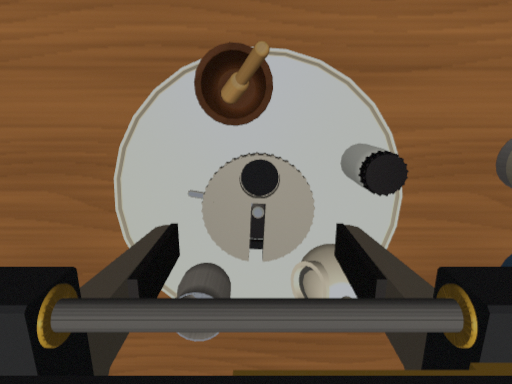

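Wrist view: post top is at about (258, 212), dish at (260, 178), slot pointing down the image, and pin stub at left around (190–203, 194). I fit these more exactly, with a check on the height of the pantry top.

```bash
python3 - <<'E'
from workcell import env
from h import *
import cv2
a=cv2.imread("pics/w1.png");c=a[140:280,170:330];cv2.imwrite("pics/w1c.png",cv2.resize(c,None,fx=5,fy=4.25,interpolation=cv2.INTER_CUBIC) if 0 else cv2.resize(c,None,fx=4.25,fy=4.25,interpolation=cv2.INTER_CUBIC))
g=cv2.cvtColor(a,6)
mk=((g<60)&True).astype(np.uint8); n,l,s,ce=cv2.connectedComponentsWithStats(mk)
for i in range(1,n):
    if s[i,4]>60 and 180<ce[i][0]<320 and 150<ce[i][1]<260: print(s[i],ce[i].round(1))
E
```

```text
[ 241  160   37   37 1040] [259.2 177.3]
[250 214  15  35 392] [256.7 232.1]
```

View pics/w1c.png

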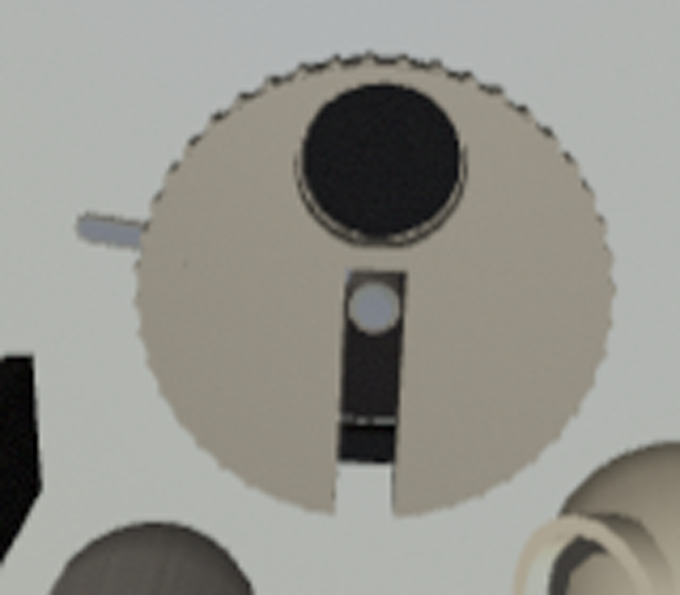

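```bash
python3 - <<'E'
from workcell import env
from h import *
from scipy.optimize import least_squares
M={c:env.camera_model(c) for c in("top","scene","wrist")}
s=4.25
W=lambda u,v:(170+u/s,140+v/s)
obs=[("wrist","hub",W(374,307),.5),("wrist","dish",W(381,160),.5),("wrist","pin",W(80,227),.7),("wrist","L",W(135,275),.7),("wrist","Rr",W(616,283),.7),
("top","hub",(240.2,203.8),1),("top","dish",(238.4,213.3),1),("top","pin",(264.4,211.6),1),
("scene","hub",(271.1,174),1),("scene","pin",(243.3,182.7),1)]
def pts(p):
    x,y,z,a,b=p
    h=np.array([x,y,z])
    return dict(hub=h+[0,0,.073],dish=h+[.036*np.cos(a),.036*np.sin(a),.055],pin=h+[.084*np.cos(b),.084*np.sin(b),.040],L=h+[0,-.062,.065],Rr=h+[0,.062,.065])
def res(p,full=False,use=None):
    P=pts(p);o=[]
    for c,k,uv,sg in obs:
        if use and c not in use: continue
        d=w2pix(M[c],P[k])-uv
        if k in("L","Rr"): d[1]=0
        o.append(d/sg)
    return np.ravel(o)
for use in (None,["wrist"],["top","scene"]):
    r=least_squares(res,[.53,.053,0,3.0,-1.7],args=(False,use)); p=r.x
    print(use,p[:3].round(4),np.degrees(p[3:]).round(1),2*r.cost); print(r.fun.reshape(-1,2).round(1).tolist())
E
```

```text
None [ 0.5292  0.0545 -0.0015] [177.7 -99.2] 15.747866764022957
[[0.7, 1.0], [-0.1, -1.1], [-1.0, -0.2], [1.4, 0.0], [-1.5, 0.0], [-0.8, -1.8], [-0.8, 0.2], [-0.9, -0.5], [-0.5, -0.7], [-1.1, 0.2]]
['wrist'] [ 0.529   0.0546 -0.0007] [177.7 -99.2] 7.963719600224265
[[0.8, 1.2], [0.0, -1.1], [-1.2, -0.1], [1.3, 0.0], [-1.3, 0.0]]
['top', 'scene'] [ 0.5282  0.0546 -0.0045] [182.  -99.4] 6.019549252036807
[[-0.8, -1.3], [-0.1, 0.7], [-1.0, 0.0], [-0.6, -0.3], [-1.2, 0.5]]
```

The fit is consistent: hub (0.529, 0.0545), dish at 177.7°, pin at −99.2°, and pantry top close to z = 0. The dish must go to 80.8°, about 97° clockwise. I close the jaws and hover over the dish.

```bash
python3 - <<'E'
from workcell import env
from h import *
import cv2
env.move_gripper(0.0,20)
d=np.array([.529+.036*np.cos(np.radians(177.7)),.0545+.036*np.sin(np.radians(177.7))])
env.move_straight([*d,.11],feed=.12)
env.pause(.15)
print(d,env.get_tool_pos(),env.get_t(),env.get_ft_force().round(2),env.get_gripper_width())
im=env.read_camera("wrist"); cv2.imwrite("pics/w2.png",im[:,:,::-1])
im=env.read_camera("scene"); cv2.imwrite("pics/s2.png",cv2.resize(im[110:240,190:350,::-1],None,fx=4.5,fy=4.5,interpolation=2))
E
```

```text
[0.493029   0.05594474] [0.49360104 0.05604676 0.11073246] 6.0417 [0.01 0.28 0.97] 0.006059577891600099
```

View pics/w2.png

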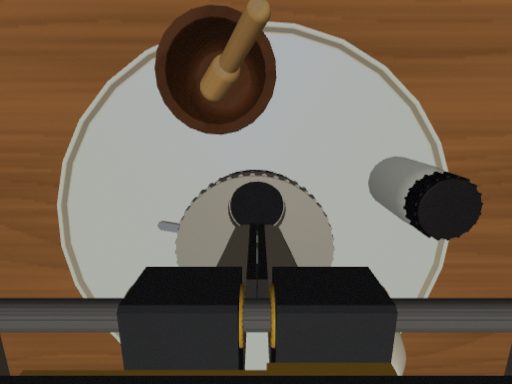

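View pics/s2.png

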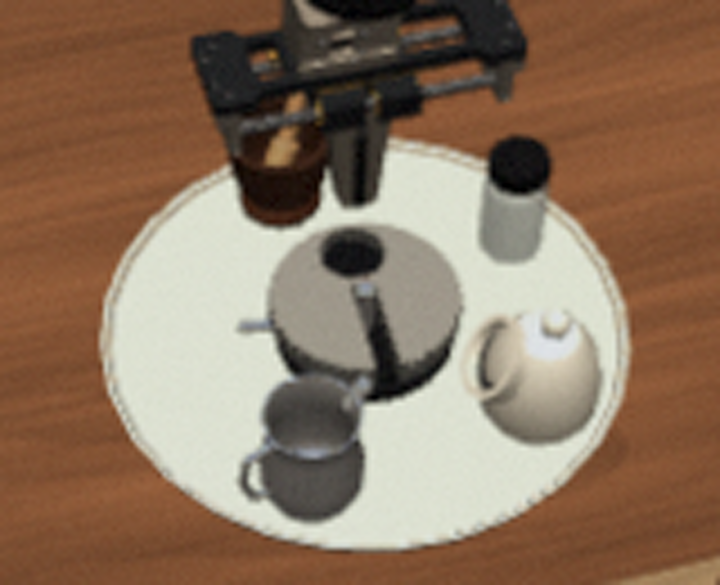

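Closed fingertips taper and sit over the dish in both views: wrist tip is at about (257, 225) with the dish just above it, and in the scene crop the tip is directly above the dish. Descending.

```bash
python3 - <<'E'
from workcell import env
from h import *
import cv2
hit=env.move_straight([.4930,.0559,.076],feed=.05,f_stop=4)
print(hit,env.get_tool_pos(),env.get_ft_force().round(2),env.get_t())
im=env.read_camera("scene"); cv2.imwrite("pics/s3.png",cv2.resize(im[110:240,190:350,::-1],None,fx=4.5,fy=4.5,interpolation=2))
im=env.read_camera("wrist"); cv2.imwrite("pics/w3.png",im[:,:,::-1])
E
```

```text
False [0.49314579 0.05586117 0.07604947] [ 0.21 -0.03  0.1 ] 6.975
```

View pics/s3.png

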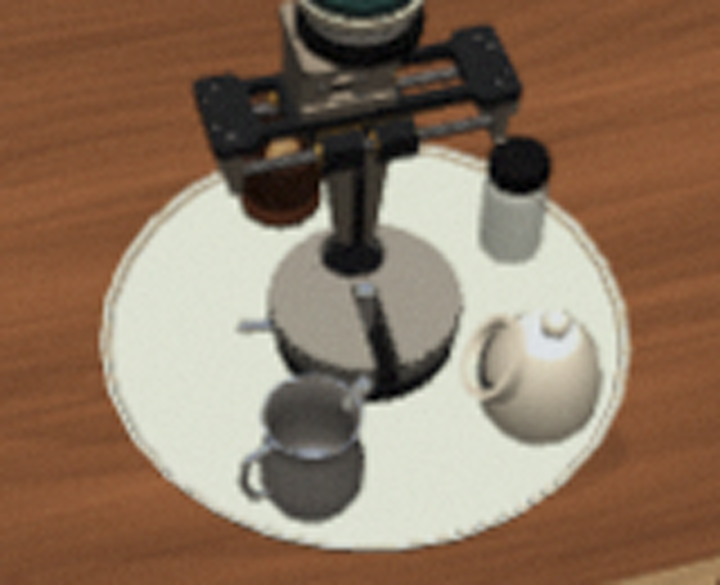

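View pics/w3.png

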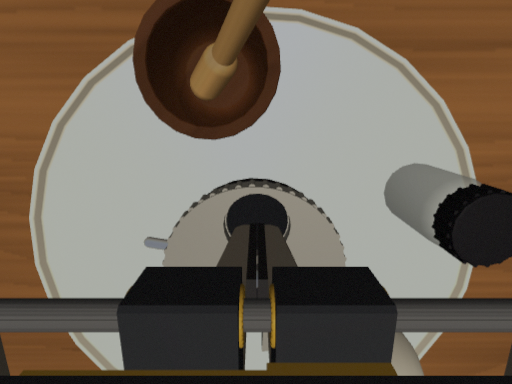

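```bash
cat >> h.py <<'E'
HX,HY=.529,.0545
def arc(env,a0,a1,z,n,feed=.06,r=.036,fs=15):
    for a in np.radians(np.linspace(a0,a1,n+1)[1:]):
        if env.move_straight([HX+r*np.cos(a),HY+r*np.sin(a),z],feed=feed,f_stop=fs): print("STOP",np.degrees(a)); return False
    return True
E
python3 - <<'E'
from workcell import env
from h import *
import cv2
arc(env,177.7,86,.076,9)
p=env.get_tool_pos()
print(p,np.degrees(np.arctan2(p[1]-HY,p[0]-HX)),env.get_ft_force().round(2),env.get_t())
im=env.read_camera("scene"); cv2.imwrite("pics/s4.png",cv2.resize(im[110:240,190:350,::-1],None,fx=4.5,fy=4.5,interpolation=2))
im=env.read_camera("wrist"); cv2.imwrite("pics/w4.png",im[:,:,::-1])
E
```

```text
[0.53194798 0.09035221 0.07602268] 85.2993772455031 [-0.16 -0.47 -0.22] 9.4
```

View pics/s4.png

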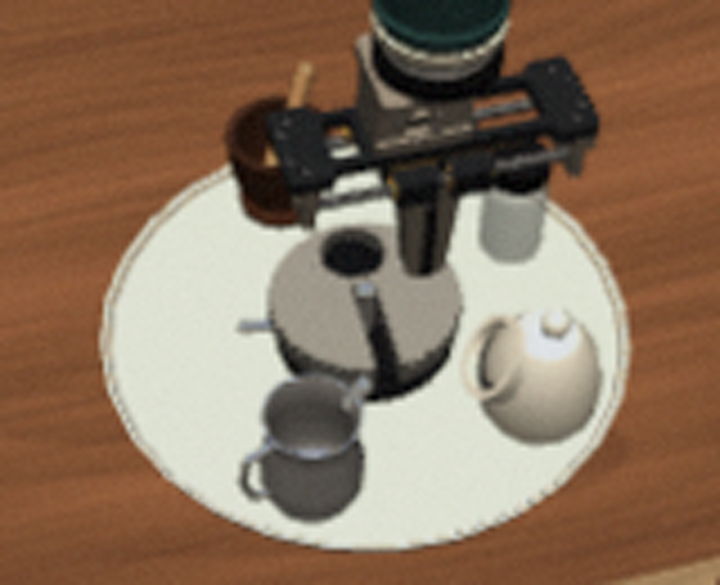

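View pics/w4.png

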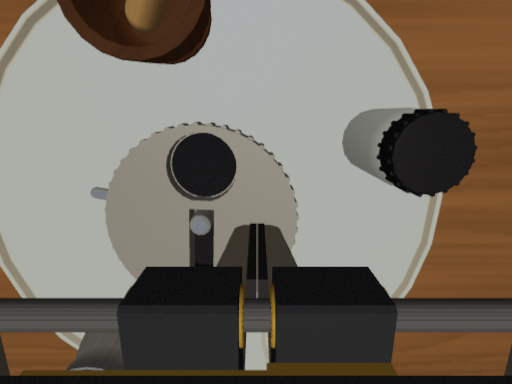

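The knob did not turn: the dish is still at scene crop (352, 252), and the tip passed over the top without contact. The tip must be higher than computed, so I probe the height lightly here on the knob's flat top.

```bash
python3 - <<'E'
from workcell import env
from h import *
import cv2
p=env.get_tool_pos()
hit=env.move_straight([p[0],p[1],.060],feed=.015,f_stop=2)
print(hit,env.get_tool_pos(),env.get_ft_force().round(2),env.get_t())
E
```

```text
False [0.53155077 0.09034519 0.06009368] [ 1.08 -0.53 -0.13] 10.7167
```

```bash
python3 - <<'E'
from workcell import env
from h import *
import cv2
im=env.read_camera("scene"); cv2.imwrite("pics/s5.png",cv2.resize(im[110:240,190:350,::-1],None,fx=4.5,fy=4.5,interpolation=2))
im=env.read_camera("wrist"); cv2.imwrite("pics/w5.png",im[:,:,::-1])
m=env.camera_model("scene")
P=env.get_tool_pos(); 
for dz in (0,-.017):
  q=w2pix(m,P+[0,0,dz]); print((q-[190,110])*4.5)
q=w2pix(env.camera_model("wrist"),P+[0,0,-.017]);print(q)
E
```

```text
[415.78934647 287.7122568 ]
[414.59788699 304.3169482 ]
[255.88379695 222.73129842]
```

View pics/s5.png

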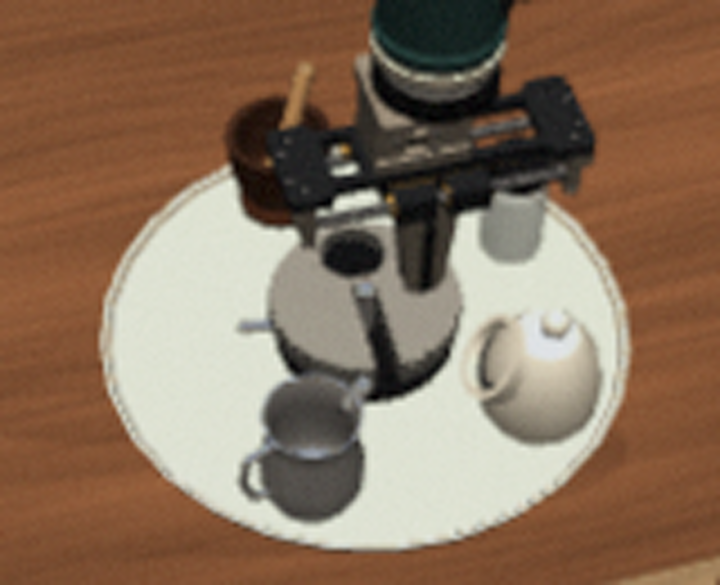

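View pics/w5.png

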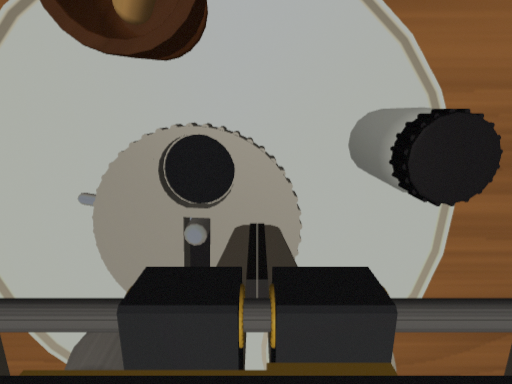

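```bash
python3 - <<'E'
from workcell import env
from h import *
import cv2
from scipy.optimize import least_squares
# w1 camera model
T=np.array([[-1.17437982e-03,-9.66751620e-01,-2.55714542e-01,4.23783396e-01],[9.99999280e-01,-1.19832791e-03,-6.21534265e-05,5.34228373e-02],[-2.46342945e-04,-2.55714430e-01,9.66752331e-01,3.94947001e-01],[0,0,0,1]])
m=dict(vfov=63.31997731341448,cx=256.66097112251924,cy=195.0707827284945,world_from_camera=T)
print("spice",pix2w(m,(383,173),.11),"pestle tip",pix2w(m,(262,49),.124),"mortar",pix2w(m,(234,84),.092),"pig knob",pix2w(m,(347,300),.118))
a=cv2.imread("pics/w1.png");hsv=cv2.cvtColor(a,cv2.COLOR_BGR2HSV)
# platter outer edge pts: scan rays from centre outward for wood
f=lambda p:(a[int(p[1]),int(p[0]),2].astype(int)-a[int(p[1]),int(p[0]),0])>45
pts=[]
for th in np.radians(np.arange(-200,20,4)):
    for r in np.arange(175,100,-.5):
        p=np.array([258+r*np.cos(th),187+r*np.sin(th)])
        if not(0<=p[0]<512 and 0<=p[1]<384):continue
        if not f(p): 
            if r<174: pts.append(p)
            break
pts=np.array(pts); print(len(pts),pts[::6].round(0).tolist())
def res(q):
    return np.array([np.hypot(*(pix2w(m,p,q[2])[:2]-q[:2]))-.175 for p in pts])
r=least_squares(res,[.53,.054,.03],loss="soft_l1",f_scale=.001);print("platter centre, lip z",r.x,np.abs(r.fun).round(4).max(),np.median(np.abs(r.fun)))
E
```

```text
spice [0.47779718 0.17080076 0.11      ] pestle tip [0.37445579 0.05757345 0.124     ] mortar [0.39827906 0.03247744 0.092     ] pig knob [0.60655077 0.14481373 0.118     ]
55 [[123.0, 236.0], [114.0, 177.0], [131.0, 120.0], [171.0, 76.0], [223.0, 48.0], [282.0, 48.0], [337.0, 70.0], [379.0, 111.0], [407.0, 166.0], [397.0, 227.0]]
platter centre, lip z [0.53041139 0.05535048 0.02965103] 0.0129 0.0003888822130738989
```

Contact-free at TCP z=0.060, and both cameras show the tip higher than the TCP frame implies (the platter lip fit puts the pantry top at about −2 mm, so the table height is right). I keep probing with a light force stop and take the height from touch.

```bash
python3 - <<'E'
from workcell import env
from h import *
import cv2
p=env.get_tool_pos()
print(env.get_ft_force().round(2))
hit=env.move_straight([p[0],p[1],.045],feed=.015,f_stop=2)
print(hit,env.get_tool_pos(),env.get_ft_force().round(2),env.get_t())
im=env.read_camera("scene"); cv2.imwrite("pics/s6.png",cv2.resize(im[110:240,190:350,::-1],None,fx=4.5,fy=4.5,interpolation=2))
im=env.read_camera("wrist"); cv2.imwrite("pics/w6.png",im[:,:,::-1])
E
```

```text
[-0.05  0.64 -1.21]
True [0.53153006 0.0903719  0.0545123 ] [0.56 0.39 0.65] 11.3333
```

View pics/s6.png

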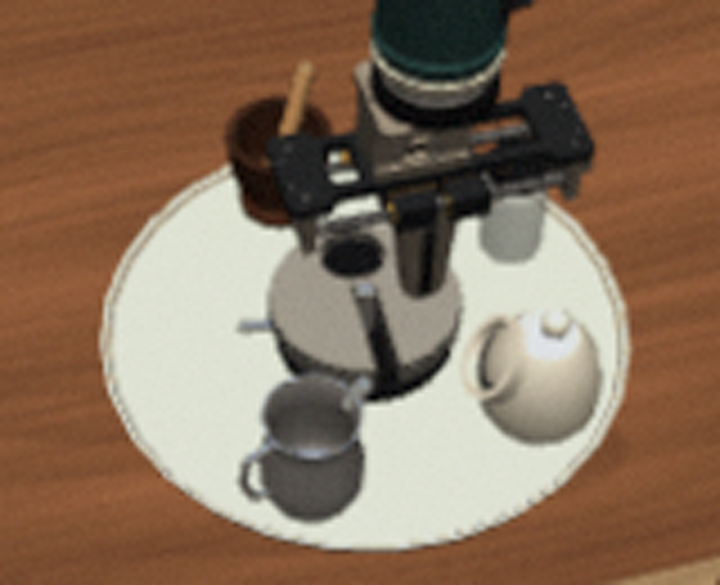

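View pics/w6.png

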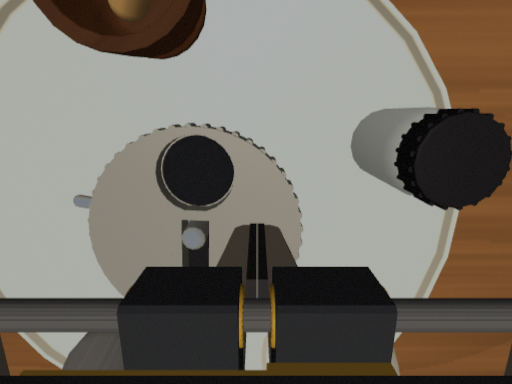

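```bash
python3 - <<'E'
from workcell import env
from h import *
p=env.get_tool_pos()
F=[env.get_ft_force() for _ in range(15)]
print(np.mean(F,0).round(2),np.std(F,0).round(2))
for k in range(3):
    hit=env.move_straight([p[0],p[1],p[2]-.002*(k+1)],feed=.01,f_stop=6)
    F=[env.get_ft_force() for _ in range(15)]
    print(hit,env.get_tool_pos().round(4),np.mean(F,0).round(2),env.get_t())
    if hit or np.mean(F,0)[2]>2.2: break
E
```

```text
[ 1.11 -0.21  0.84] [0. 0. 0.]
False [0.5315 0.0904 0.0525] [1.03 0.24 2.43] 11.7833
```

The force rises from TCP z≈0.054, so either the tip is about 9 mm above the TCP or the body is touching something. A second touch inside the dish, about 10 mm lower with the hand clear of the spice jar, will settle it. I also turn the hand with the knob so the body stays clear of the jars.

```bash
python3 - <<'E'
from workcell import env
from h import *
import cv2
Y=lambda a:down(np.radians(a))
p=env.get_tool_pos()
env.move_straight([p[0],p[1],.085],feed=.1)
F0=np.mean([env.get_ft_force()],0)
a=np.radians(177.7)
env.move_straight([HX+.036*np.cos(a),HY+.036*np.sin(a),.085],feed=.12,rotation=Y(82))
env.pause(.1)
m=env.camera_model("scene")
hit=env.move_straight([HX+.036*np.cos(a),HY+.036*np.sin(a),.060],feed=.06,f_stop=5)
print(hit,env.get_tool_pos().round(4),F0.round(2),env.get_ft_force().round(2))
if not hit:
    for z in np.arange(.058,.036,-.002):
        hit=env.move_straight([HX+.036*np.cos(a),HY+.036*np.sin(a),z],feed=.02,f_stop=5)
        f=env.get_ft_force()
        print(hit,env.get_tool_pos().round(4),f.round(2),env.get_t())
        if hit or f[2]-F0[2]>2.2: break
im=env.read_camera("scene"); cv2.imwrite("pics/s7.png",cv2.resize(im[110:240,190:350,::-1],None,fx=4.5,fy=4.5,interpolation=2))
im=env.read_camera("wrist"); cv2.imwrite("pics/w7.png",im[:,:,::-1])
E
```

```text
False [0.4929 0.0558 0.0596] [-0.18 -0.14 -0.24] [-0.01 -0.87  0.18]
False [0.4931 0.056  0.0581] [ 0.74  0.42 -0.76] 13.7583
False [0.493  0.0559 0.056 ] [ 0.05 -0.11  0.08] 14.0083
False [0.4929 0.0559 0.0539] [ 0.78  0.43 -0.11] 14.2583
False [0.4929 0.0559 0.0519] [0.32 0.05 0.38] 14.5083
False [0.4929 0.0559 0.0499] [ 0.99  0.05 -0.23] 14.7583
False [0.4929 0.0559 0.0479] [ 0.6  -0.03 -0.17] 15.0083
False [0.4929 0.0559 0.0459] [-0.04  0.94  0.47] 15.2583
False [0.4929 0.0559 0.0439] [-0.43  0.83 -0.1 ] 15.5083
False [0.4933 0.056  0.0422] [-0.06 -0.6   1.31] 15.7583
False [0.4933 0.0561 0.0413] [-3.65  0.45 16.48] 16.0083
```

View pics/s7.png

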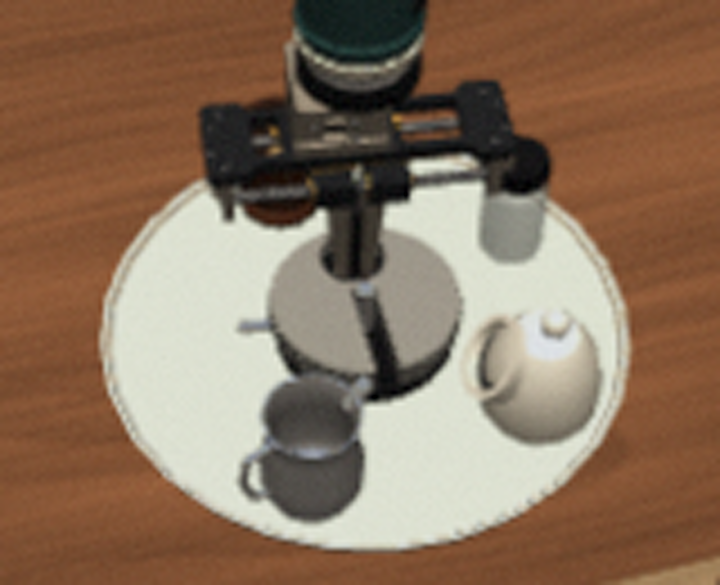

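View pics/w7.png

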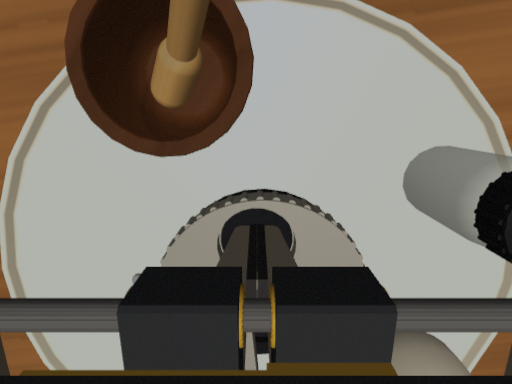

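Now the tip really is in the dish and on its floor: the force rises at TCP z≈0.042, the wrist view shows the fingers inside the black circle, and the knob is on the pin. Raising 3 mm and turning.

```bash
cat >> h.py <<'E'
def arc2(env,a0,a1,z,n,feed=.06,r=.036,fs=15):
    for a in np.linspace(a0,a1,n+1)[1:]:
        t=np.radians(a)
        if env.move_straight([HX+r*np.cos(t),HY+r*np.sin(t),z],feed=feed,rotation=down(np.radians(a-95.8)),f_stop=fs): print("STOP",a); return False
    return True
E
python3 - <<'E'
from workcell import env
from h import *
import cv2
p=env.get_tool_pos()
env.move_straight([p[0],p[1],.0445],feed=.03)
print(env.get_ft_force().round(2))
arc2(env,177.7,90,.0445,9,fs=12)
p=env.get_tool_pos()
print(p,np.degrees(np.arctan2(p[1]-HY,p[0]-HX)),env.get_ft_force().round(2),env.get_t())
im=env.read_camera("scene"); cv2.imwrite("pics/s8.png",cv2.resize(im[110:240,190:350,::-1],None,fx=4.5,fy=4.5,interpolation=2))
im=env.read_camera("wrist"); cv2.imwrite("pics/w8.png",im[:,:,::-1])
E
```

```text
[0.32 0.15 0.05]
[0.52878227 0.09038837 0.04440985] 90.34759723851455 [-1.72 -2.08 -1.79] 19.2667
```

View pics/s8.png

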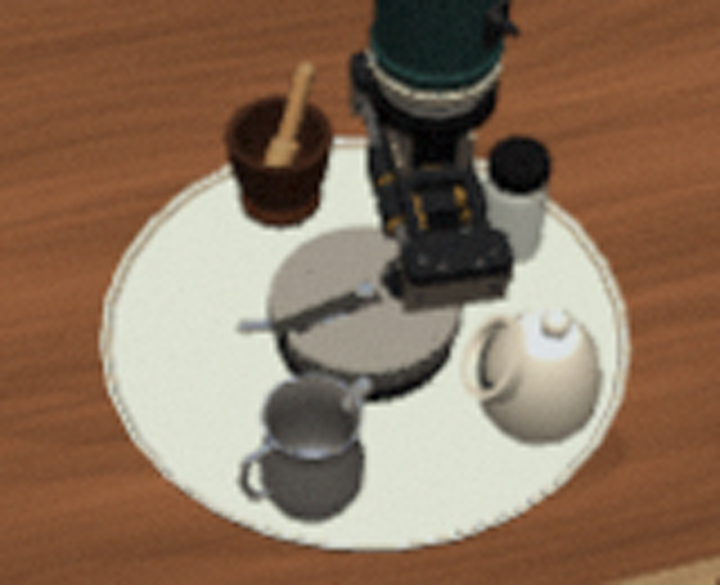

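View pics/w8.png

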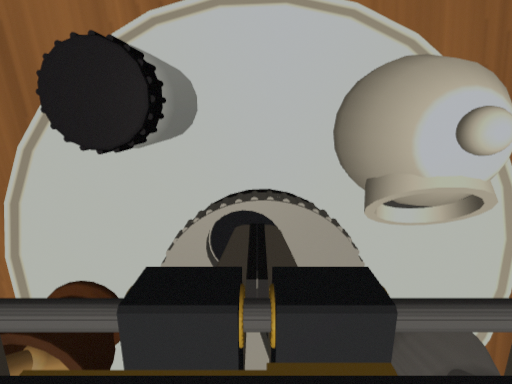

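The knob turned. The scene crop shows the slot now running from the post (367, 290) to the rim at about (281, 324), close to the pin (240, 327). Measuring the remaining angle.

```bash
python3 - <<'E'
from workcell import env
from h import *
import cv2
im=env.read_camera("scene")[:,:,::-1].copy()
m=env.camera_model("scene");S=10
c=cv2.resize(im[158:198,235:300],None,fx=S,fy=S,interpolation=2)
tp=lambda P:tuple(int(v) for v in (w2pix(m,P)-[235,158]+.5)*S)
h=np.array([HX,HY,0])
for off in (0,5,10,15):
    b=np.radians(-99.2+off)
    P=h+[.062*np.cos(b),.062*np.sin(b),.060]
    cv2.drawMarker(c,tp(P),(0,0,255),0,8); print(off,tp(P))
cv2.drawMarker(c,tp(h+[0,0,.071]),(255,0,0),0,8)
b=np.radians(-99.2);cv2.drawMarker(c,tp(h+[.084*np.cos(b),.084*np.sin(b),.038]),(0,255,0),0,8)
cv2.imwrite("pics/s9.png",c)
t=env.read_camera("top")[:,:,::-1]; cv2.imwrite("pics/t9.png",cv2.resize(t[180:230,215:275],None,fx=10,fy=10,interpolation=2))
E
```

```text
0 (149, 200)
5 (151, 215)
10 (155, 229)
15 (161, 242)
```

View pics/s9.png

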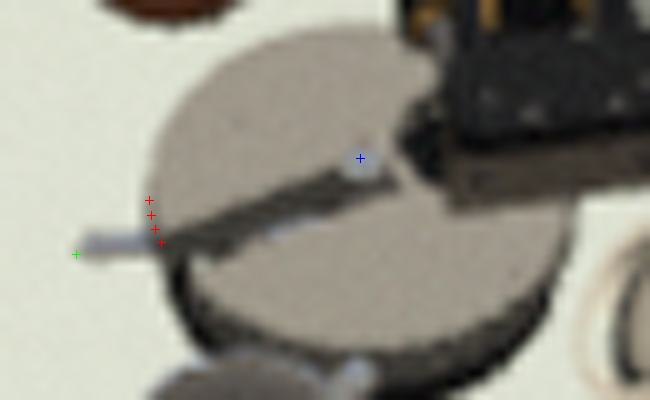

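View pics/t9.png

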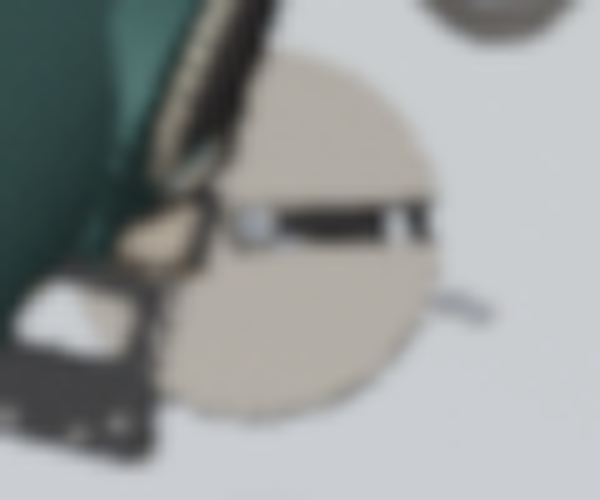

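```bash
python3 - <<'E'
from workcell import env
from h import *
m=env.camera_model("top")
W=lambda p,z:pix2w(m,(215+p[0]/10-.5,180+p[1]/10-.5),z)
ang=lambda a,b:np.degrees(np.arctan2(*(b-a)[1::-1]))
hub=W((258,222),.071);print("hub",hub)
A=W((250,225),.060);B=W((425,221),.060);print("slot seg",ang(A,B),"hub->end",ang(hub,B),np.hypot(*(B-hub)[:2]))
C=W((435,298),.038);D=W((488,313),.038);print("pin seg",ang(C,D),"hub->pin",ang(hub,D),np.hypot(*(D-hub)[:2]))
m=env.camera_model("scene")
W=lambda p,z:pix2w(m,(235+p[0]/10-.5,158+p[1]/10-.5),z)
hub=W((365,162),.071);B=W((184,247),.060);D=W((85,245),.038)
print("scene",hub,ang(hub,B),np.hypot(*(B-hub)[:2]),ang(hub,D),np.hypot(*(D-hub)[:2]))
E
```

```text
hub [0.5307295 0.051876  0.071    ]
slot seg -80.42126286900677 hub->end -79.32823085384526 0.055294156862092214
pin seg -97.73285637503088 hub->pin -99.92669028022345 0.08069783506977113
scene [0.53046876 0.05540712 0.071     ] -81.91660688188581 0.057349449067542496 -102.45277201649509 0.08244759452017204
```

About 19° remain (slot −80.5°, pin −99.5°), and the tip leads the dish by about 9°. Continuing to tip angle 72° and measuring again.

```bash
python3 - <<'E'
from workcell import env
from h import *
import cv2
for a in (81,72):
    t=np.radians(a); print(env.move_straight([HX+.036*np.cos(t),HY+.036*np.sin(t),.0445],feed=.04,rotation=down(np.radians(max(a-95.8,-15))),f_stop=12))
p=env.get_tool_pos()
print(p,np.degrees(np.arctan2(p[1]-HY,p[0]-HX)),env.get_ft_force().round(2),env.get_t())
im=env.read_camera("scene")[:,:,::-1]
cv2.imwrite("pics/s10.png",cv2.resize(im[158:198,235:300],None,fx=10,fy=10,interpolation=2))
t=env.read_camera("top")[:,:,::-1]; cv2.imwrite("pics/t10.png",cv2.resize(t[180:230,215:275],None,fx=10,fy=10,interpolation=2))
E
```

```text
False
False
[0.54046177 0.08848508 0.04460106] 71.36286381706792 [-2.41 -1.84 -0.94] 20.0667
```

View pics/s10.png

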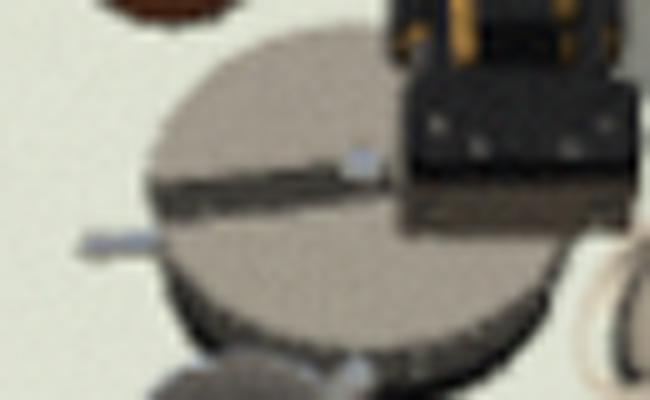

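View pics/t10.png

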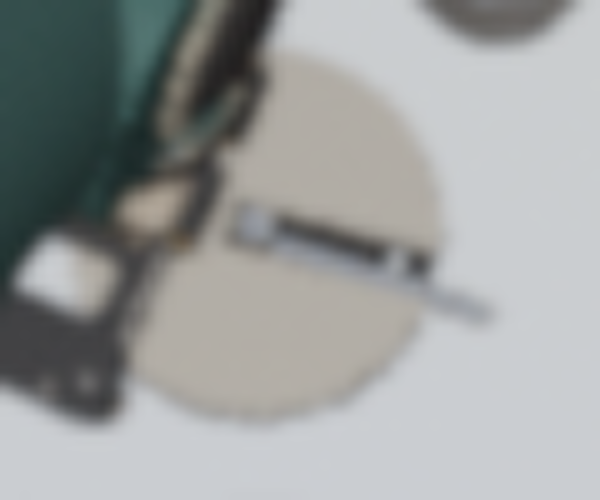

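```bash
python3 - <<'E'
from workcell import env
from h import *
m=env.camera_model("top")
W=lambda p,z:pix2w(m,(215+p[0]/10-.5,180+p[1]/10-.5),z)
ang=lambda a,b:np.degrees(np.arctan2(*(b-a)[1::-1]))
hub=W((256,222),.071)
A=W((245,222),.060);B=W((422,264),.060);print("slot seg",ang(A,B),"hub->end",ang(hub,B),np.hypot(*(B-hub)[:2]))
C=W((330,268),.038);D=W((488,313),.038);print("pin seg",ang(C,D),"hub->pin",ang(hub,D))
m=env.camera_model("scene")
W=lambda p,z:pix2w(m,(235+p[0]/10-.5,158+p[1]/10-.5),z)
hub=W((363,162),.071);B=W((158,202),.060);D=W((85,245),.038)
print("scene",hub,ang(hub,B),np.hypot(*(B-hub)[:2]),ang(hub,D),np.hypot(*(D-hub)[:2]))
E
```

```text
slot seg -95.27550140757143 hub->end -94.25809344234648 0.05620564764068338
pin seg -97.82896483626092 hub->pin -99.78163473763243
scene [0.53031365 0.05484666 0.071     ] -99.73595054157713 0.060032384966233664 -102.43135508271402 0.08186687221900649
```

```bash
python3 - <<'E'
from workcell import env
from h import *
import cv2
t=np.radians(68)
q=[HX+.036*np.cos(t),HY+.036*np.sin(t)]; rot=down(np.radians(-15))
print(env.move_straight([*q,.0445],feed=.03,rotation=rot,f_stop=12),env.get_tool_pos())
hit=env.move_straight([*q,.0385],feed=.02,rotation=rot,f_stop=12)
print(hit,env.get_tool_pos().round(4),env.get_ft_force().round(2),env.get_t())
im=env.read_camera("scene")[:,:,::-1]
cv2.imwrite("pics/s11.png",cv2.resize(im[158:198,235:300],None,fx=10,fy=10,interpolation=2))
t=env.read_camera("top")[:,:,::-1]; cv2.imwrite("pics/t11.png",cv2.resize(t[180:230,215:275],None,fx=10,fy=10,interpolation=2))
E
```

```text
False [0.54248305 0.08775241 0.04454616]
False [0.5431 0.0881 0.0385] [-0.33 -1.27  0.91] 20.8667
```

View pics/s11.png

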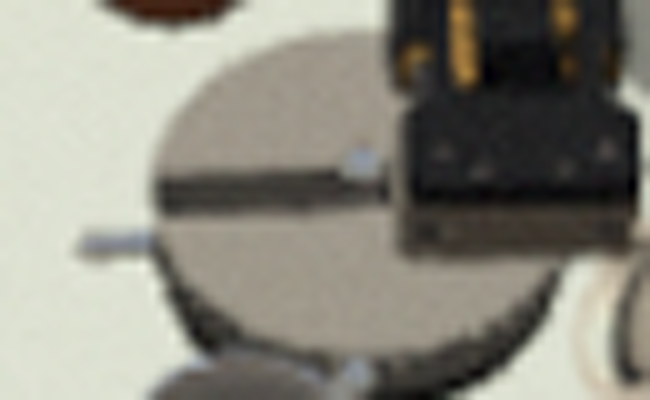

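View pics/t11.png

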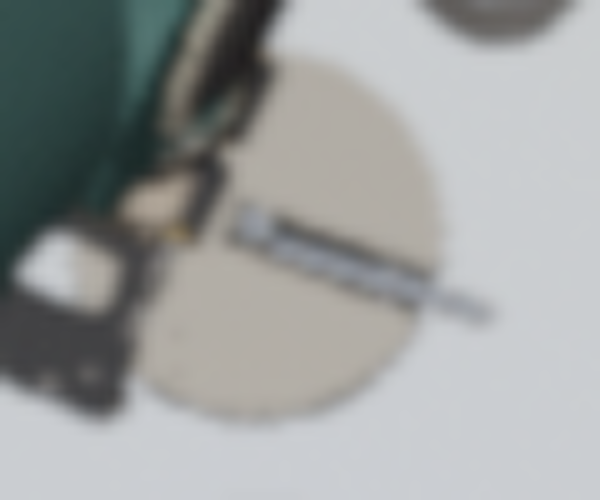

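The slot now lies along the pin in the top view, and the hand sank past the earlier stop (0.041) without resistance. Pressing home.

```bash
python3 - <<'E'
from workcell import env
from h import *
import cv2
p=env.get_tool_pos(); rot=down(np.radians(-15))
for z in np.arange(.0365,.022,-.002):
    hit=env.move_straight([p[0],p[1],z],feed=.02,rotation=rot,f_stop=25)
    f=env.get_ft_force()
    print(hit,env.get_tool_pos().round(4),f.round(2),env.get_t())
    if hit or f[2]>15: break
env.pause(.3); print(env.get_tool_pos().round(4),env.get_ft_force().round(2))
im=env.read_camera("scene")[:,:,::-1]
cv2.imwrite("pics/s12.png",cv2.resize(im[110:240,190:350],None,fx=4.5,fy=4.5,interpolation=2))
t=env.read_camera("top")[:,:,::-1]; cv2.imwrite("pics/t12.png",cv2.resize(t[180:230,215:275],None,fx=10,fy=10,interpolation=2))
E
```

```text
False [0.5431 0.0881 0.0365] [-0.15 -1.04  1.1 ] 21.2167
False [0.5431 0.0881 0.0344] [-1.17 -1.55  1.97] 21.4667
False [0.5433 0.088  0.0333] [-2.07 -0.35 10.29] 21.7167
False [0.5439 0.0879 0.0331] [-7.22 -2.21 27.99] 21.9667
[0.5439 0.0879 0.0331] [-6.55 -1.96 28.01]
```

View pics/s12.png

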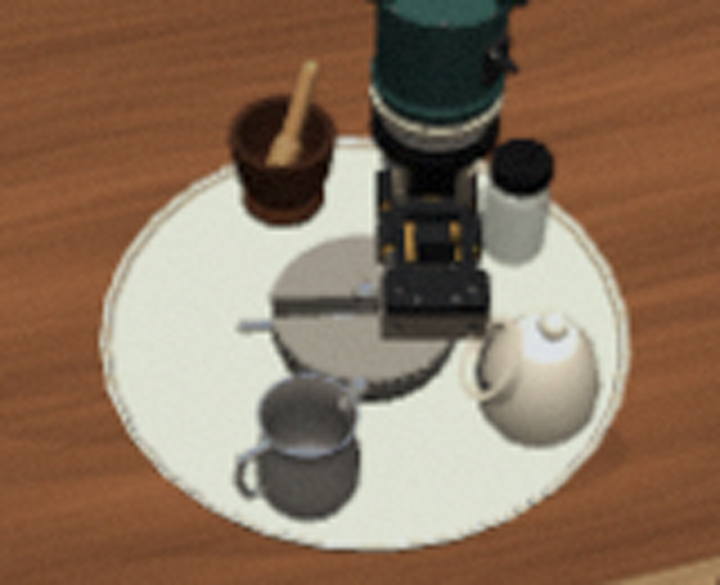

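View pics/t12.png

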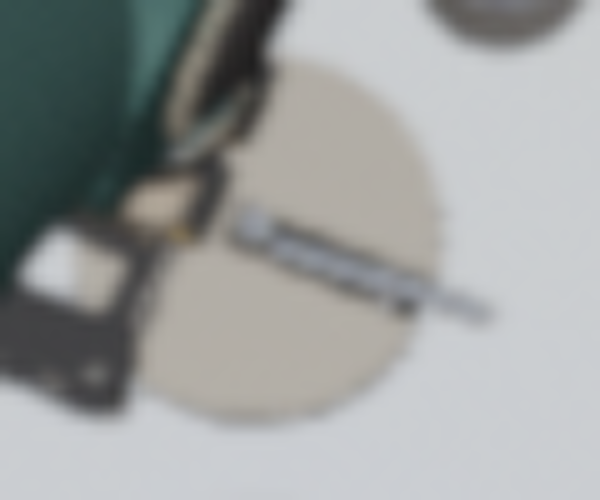

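The knob bottomed out: force rose to 28 N with almost no more travel, about 8.7 mm below the pin stop, so about 11.7 mm total. The things on the platter shifted by only about 1 px (about 2–3 mm). I lift straight up and check.

```bash
python3 - <<'E'
from workcell import env
from h import *
import cv2
p=env.get_tool_pos(); rot=down(np.radians(-15))
env.move_straight([p[0],p[1],.060],feed=.04)
print(env.get_ft_force().round(2))
env.move_straight([p[0],p[1],.17],feed=.15)
a=np.radians(90)
env.movep([.50,.055,.215],down(a)); env.pause(.2)
print(env.get_tool_pos(),env.get_ft_force().round(2),env.get_t())
m=env.camera_model("wrist");np.save("m13.npy",m["world_from_camera"])
im=env.read_camera("wrist"); cv2.imwrite("pics/w13.png",im[:,:,::-1]); cv2.imwrite("pics/w13c.png",cv2.resize(im[140:280,150:330,::-1],None,fx=4,fy=4,interpolation=2))
im=env.read_camera("scene")[:,:,::-1]
cv2.imwrite("pics/s13.png",cv2.resize(im[110:240,190:350],None,fx=4.5,fy=4.5,interpolation=2))
E
```

```text
[ 0.27 -0.9   0.03]
[0.49993008 0.05506268 0.21473399] [ 0.24  0.72 -0.84] 25.7833
```

View pics/w13c.png

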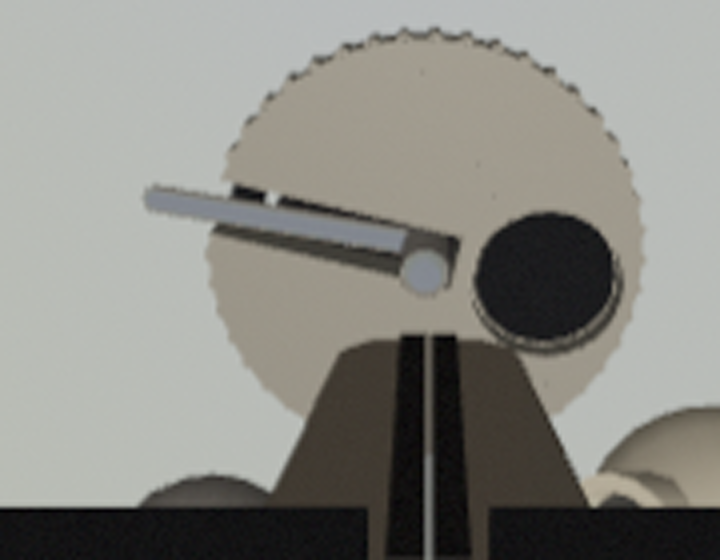

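View pics/s13.png

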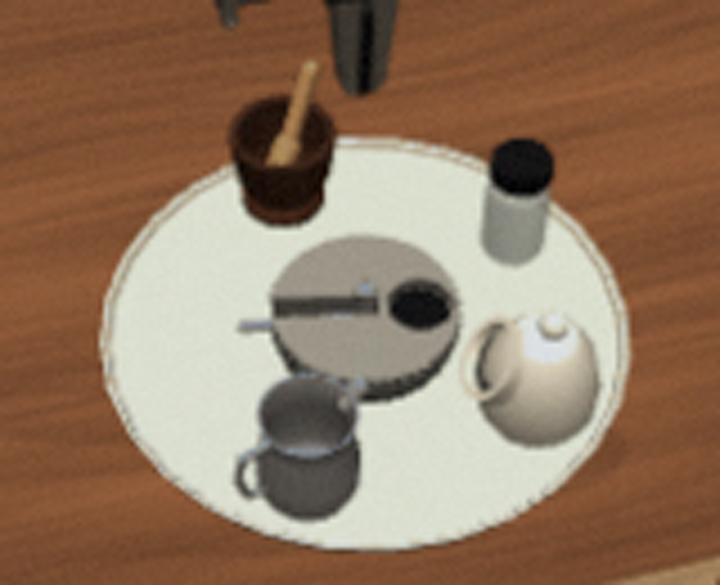

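```bash
python3 - <<'E'
from workcell import env
from h import *
from scipy.optimize import least_squares
m=env.camera_model("wrist")
W=lambda u,v:np.array((150+u/4-.375,140+v/4-.375))
ang=lambda a,b:np.degrees(np.arctan2(*(b-a)[1::-1]))
X=lambda p,z:pix2w(m,W(*p),z)
hub=X((424,272),.071);dish=X((546,277),.041);pe=X((150,198),.038);p2=X((405,239),.038)
print("hub",hub,"pinend",ang(hub,pe),np.hypot(*(pe-hub)[:2]),"pin seg",ang(p2,pe),"dish",ang(hub,dish)-180,np.hypot(*(dish-hub)[:2]))
print("slot edges",ang(X((455,237),.051),X((232,181),.051)),ang(X((400,275),.051),X((216,228),.051)))
# knob height from disc rim width and ellipse: left 207,right 645 around row 262
for z in (.063,.060,.057,.054,.051,.049):
    L=X((207,258),z);Rr=X((645,258),z);T=X((425,35),z); print(z,"half",(Rr-L)[1]/2,"centre y",(Rr+L)[1]/2,"top edge r",hub[0]-T[0])
E
```

```text
hub [0.5284005  0.05437719 0.071     ] pinend -98.89440821240564 0.08190245711100466 pin seg -99.48853943690995 dish -106.62200660252182 0.0377217916928791
slot edges -104.59120785425365 -104.98731669550023
0.063 half 0.06082112608272458 centre y 0.05489636946148557 top edge r 0.06321798579275545
0.06 half 0.06137097515309088 centre y 0.054888753500372686 top edge r 0.06288838004544572
0.057 half 0.061920824223457197 centre y 0.054881137539259814 top edge r 0.06255877429813606
0.054 half 0.0624706732938235 centre y 0.05487352157814693 top edge r 0.06222916855082633
0.051 half 0.0630205223641898 centre y 0.05486590561703404 top edge r 0.061899562803516606
0.049 half 0.06338708841110068 centre y 0.05486082830962545 top edge r 0.06167982563864349
```

The slot reads −104.8° against the pin at −99.3°: over-rotated by about 5° and resting against the slot wall, which leaves little margin on the 5 mm limit. There is time (26 s used) to nudge it back about 4° with the fingertip.

```bash
python3 - <<'E'
from workcell import env
from h import *
import cv2
rot=down(np.radians(-15))
P=lambda a,z,r=.036:[.5288+r*np.cos(np.radians(a)),.0545+r*np.sin(np.radians(a)),z]
env.movep(P(75.5,.085),rot)
print(env.get_tool_pos(),env.get_t())
h1=env.move_straight(P(75.5,.038),feed=.08,f_stop=8)
print(h1,env.get_tool_pos(),env.get_ft_force().round(2))
if not h1:
    h2=env.move_straight(P(87.3,.038),feed=.03,f_stop=10)
    print(h2,env.get_tool_pos(),env.get_ft_force().round(2))
    env.move_straight(P(82,.038),feed=.04)
q=env.get_tool_pos()
env.move_straight([q[0],q[1],.06],feed=.08)
env.move_straight([q[0],q[1],.16],feed=.25)
print(env.get_t())
env.movep([.50,.055,.215],down(np.radians(90)))
print(env.get_tool_pos(),env.get_t())
im=env.read_camera("wrist"); cv2.imwrite("pics/w14.png",im[:,:,::-1]); cv2.imwrite("pics/w14c.png",cv2.resize(im[140:280,150:330,::-1],None,fx=4,fy=4,interpolation=2))
im=env.read_camera("scene")[:,:,::-1]
cv2.imwrite("pics/s14.png",cv2.resize(im[110:240,190:350],None,fx=4.5,fy=4.5,interpolation=2))
print(env.get_t())
E
```

```text
[0.5379685  0.08936211 0.08523942] 27.2667
False [0.5379885  0.08907786 0.03794274] [ 0.23 -0.55  0.05]
False [0.53045235 0.09070406 0.03830138] [0.39 0.44 0.05]
29.625
[0.49961996 0.05493761 0.21422994] 31.075
31.175
```

View pics/w14c.png

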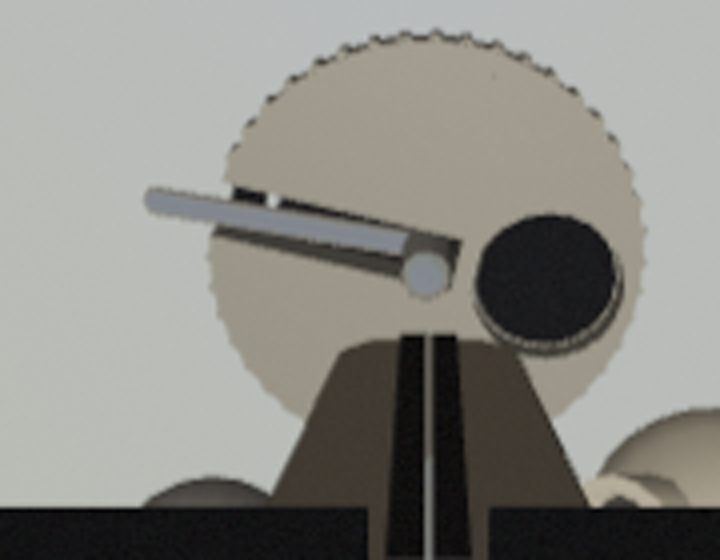

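View pics/s14.png

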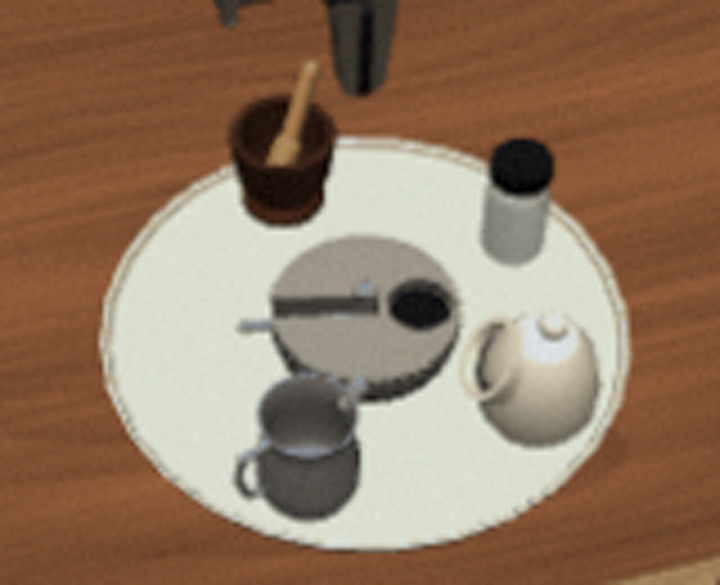

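The nudge did not reach the far wall: no force, and the picture is unchanged. The knob stays limited by the pin in any case, so there is time for one more nudge, 4° further, with the move stopped on force.

```bash
python3 - <<'E'
from workcell import env
from h import *
import cv2
rot=down(np.radians(-15))
P=lambda a,z,r=.036:[.5288+r*np.cos(np.radians(a)),.0545+r*np.sin(np.radians(a)),z]
env.movep(P(80,.080),rot)
h1=env.move_straight(P(80,.0365),feed=.08,f_stop=8)
print(h1,env.get_tool_pos(),env.get_t())
if not h1:
    h2=env.move_straight(P(91.5,.0365),feed=.03,f_stop=8)
    print(h2,env.get_tool_pos(),env.get_ft_force().round(2),env.get_t())
    env.move_straight(P(86,.0365),feed=.05)
q=env.get_tool_pos()
env.move_straight([q[0],q[1],.16],feed=.16)
print(env.get_t())
im=env.read_camera("scene")[:,:,::-1]
cv2.imwrite("pics/s15.png",cv2.resize(im[110:240,190:350],None,fx=4.5,fy=4.5,interpolation=2))
im=env.read_camera("wrist"); cv2.imwrite("pics/w15.png",im[:,:,::-1])
t=env.read_camera("top")[:,:,::-1]; cv2.imwrite("pics/t15.png",cv2.resize(t[180:230,215:275],None,fx=10,fy=10,interpolation=2))
E
```

```text
False [0.53514116 0.08966306 0.03634266] 33.2667
False [0.52933674 0.09021723 0.03721356] [ 6.02 -1.87 -0.67] 33.6583
34.8333
```

View pics/s15.png

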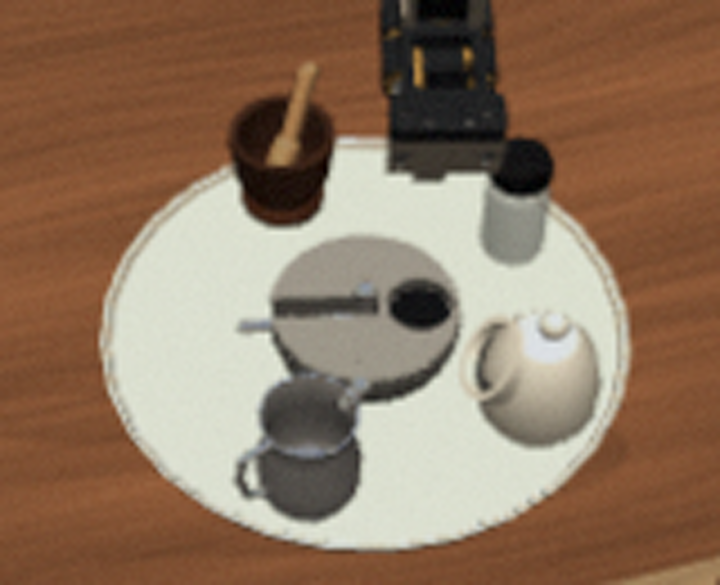

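View pics/t15.png

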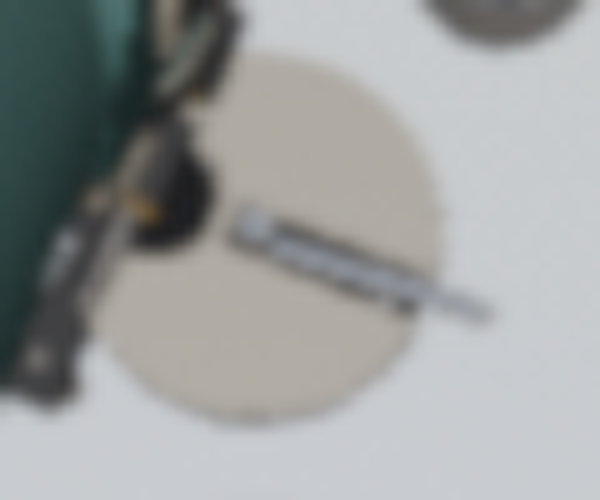

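View pics/w15.png

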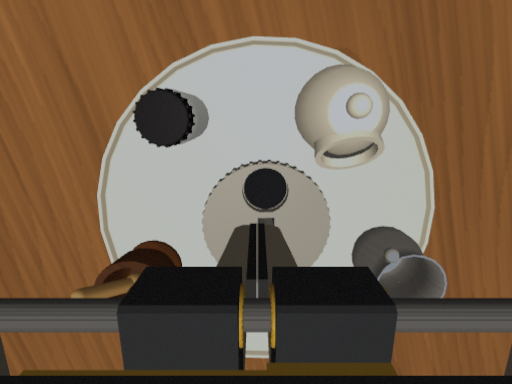

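```bash
python3 - <<'E'
from workcell import env
from h import *
import cv2
a=cv2.imread("pics/w15.png");g=cv2.cvtColor(a,6);m=env.camera_model("wrist")
l=cv2.connectedComponentsWithStats((g<60).astype(np.uint8))
for i in range(1,l[0]):
    if 240<l[3][i][0]<290 and 170<l[3][i][1]<215: print(l[2][i]); c=l[3][i]; D=pix2w(m,c,.041); print(D,np.degrees(np.arctan2(D[1]-.0545,D[0]-.5288))-180)
m13=dict(m,world_from_camera=np.load("m13.npy"));a=cv2.imread("pics/w13.png");g=cv2.cvtColor(a,6)
l=cv2.connectedComponentsWithStats((g<60).astype(np.uint8))
for i in range(1,l[0]):
    if 260<l[3][i][0]<310 and 190<l[3][i][1]<230: c=l[3][i]; D=pix2w(m13,c,.041); print("before",l[2][i],D,np.degrees(np.arctan2(D[1]-.0545,D[0]-.5288))-180)
E
```

```text
[ 245  169   41   42 1358]
[0.53759026 0.0883414  0.041     ] -104.56073851768926
[286 197   1   1   1]
[0.55556893 0.07474243 0.041     ] -142.90374469237716
[246 201   2   2   2]
[0.51649835 0.0804032  0.041     ] -64.59656013324964
[248 204   1   1   1]
[0.5172502  0.07751506 0.041     ] -63.350823994038706
before [269 193  35  32 848] [0.53875159 0.09013035 0.041     ] -105.6051016601886
before [261 199   4   7  18] [0.52976264 0.06222169 0.041     ] -97.10620352592348
before [304 214   1   1   1] [0.54549814 0.1119747  0.041     ] -106.20017718092964
before [303 217   1   1   1] [0.54927307 0.11092265 0.041     ] -109.9433989847044
before [274 223   1   1   1] [0.55687792 0.07631172 0.041     ] -142.15893136116983
```

```bash
python3 - <<'E'
from workcell import env
print(env.get_t(),env.get_ft_force().round(2)); env.finish_job()
E
```

```text
34.9833 [0.32 0.37 0.03]
the job is handed in; nothing more can be done
```

I turned the knob about 100° clockwise with the closed fingertips in the dish and pressed it down onto the ring. I handed the job in at 35.0 s with the hand clear. No verdict was reported, and the slot alignment is the one check with little margin.

**Pressed home:** The knob stopped hard at 28 N. From the touch heights it went down about 11.5–12 mm, against the 10.5 mm needed. The top view shows the pin lying inside the slot.

**Slot alignment:** After pressing, the slot sat about 5° past the pin, close to the stop. That is about 4.8 mm at 50 mm from the axis, and the limit is 5 mm. A first nudge back did not touch the knob. A second met about 6 N and gained only about 1°, leaving roughly 4 mm by camera. I did not nudge again because little time was left.

**Bystanders:** The platter moved about 1 px (2–3 mm) when the knob seated. The four things on it stayed upright. I did not check the tin, mug, bean jar and bowl again, but the hand stayed clear of them.

**Disagreements:**
- The closed fingertips proved to be about 9 mm behind the TCP, not 17 mm ahead. My first sweep therefore passed over the knob without touching it, and I took heights from touch after that.
- Camera estimates of the pantry top's height differed by 1–5 mm.

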